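# Chock the gas bottle on the sloping plate

## Task

The small gas bottle lies on the sloping metal plate and leans on two low steel stops. Take the wooden wedge chock, set it flat on the plate on the bottle's low side, thin edge towards the bottle and at the middle of its length, and push it up against the bottle until the bottle has rolled about 10 mm up the slope, clear of the stops; then let go, so that the chock alone holds the bottle. Leave the other things on the bench alone.

Things in the scene. Friction and masses are not known exactly. Their poses are not given: they have to be found in the camera images.
- plate: Fixed bare aluminium plate, 240 (x) by 250 mm, climbing at 5 degrees to +x; its low edge is the one nearest the robot. Origin on the bench under its middle; z up, x level, pointing up the slope, y across. Top face 22.5 mm above the origin at x = 0, 12 mm at the low edge, 33 mm at the high edge. Two steel stop bars, 20 long, 8 wide, 6 mm high, reach from x = 7 to 27 mm at y = -70 and +70 mm.
- bottle: Grey gas bottle, about 0.8 kg, free to roll, lying across the slope on the plate: round body 60 mm across, 185 mm long, brass neck and valve wheel at one end. Origin on its axis at the middle of the body and of its weight; y along it towards the valve, x and z turn as it rolls. At the start it leans on the stops, its origin at x = 42 mm in the plate's frame, 30 mm off the plate's face.
- chock_mid (a point): Grasp point in the thick part of the wooden wedge chock, 22.5 mm (half-way) up. Chock 80 long, 50 wide (y), 45 mm high, 0.15 kg, flat on the bench. x points to its thin edge, 55 mm ahead, 3 mm high; from there the face climbs at 40 degrees to the flat top, from 5 mm ahead to the back, 25 mm behind. Touching on the plate, the bottle's axis is 70 mm ahead of this point.
- block: Bystander: plain rectangular wooden block 80 x 50 x 45 mm, of the same wood as the chock; origin at the centre of its underside.
- flange: Bystander: steel flange ring lying flat, 76 mm across, 16 mm high; origin at the centre of its underside.
- lens: Bystander: black lens barrel standing upright, 62 mm across, 75 mm high; origin at the centre of its underside.
Things that resemble listed ones, but are neither listed nor needed, are in the scene too. Leave any blue or orange look-alike of the part that bears chock_mid alone.

How it is judged:
At the end, for the whole second after the job is handed in: The bottle lies still, 3 to 23 mm further up the slope than at the start, square to it within 10 degrees, and leans on the released, still chock, which lies flat on the low side, thin edge to the bottle, in line with the slope within 11 degrees and within 20 mm of mid-bottle (x of bottle in the frame of plate between 0.0455 and 0.065 m and angle between the y axis of bottle and the y axis of plate, either way round below 0.17 rad and contact force between chock and bottle above 0.1 N and x of bottle in the frame of chock_mid above 0.05 m and y of chock_mid in the frame of bottle between -0.02 and 0.02 m and angle between the x axis of chock_mid and the x axis of plate, either way round below 0.215 rad and angle between chock_mid's own z axis and vertical below 0.18 rad and linear speed of each of bottle, chock below 0.01 m/s); the robot touches nothing.
It fails at once if a bystander (block, flange or lens) was shifted by more than 25 mm (distance of any of block, flange, lens from where it was at the start of the episode above 0.025 m).
It also fails if it takes over 42 s, if anything falls off the work surface, if the arm or the gripper's body presses on something with over 40 N, if the wrist force passes 120 N, or if a joint passes its speed limit or range.

## Robot

A 7-joint arm with a two-finger parallel gripper is mounted at the origin on the work surface. World frame = base frame: x ahead of the robot, y to its left, z up, the work surface at z = 0. Lengths are in m, angles in rad, forces in N, time in s.
With the tool pointing down it reaches from about 0.425 to 0.925 m from the base axis. Payload 6.8 kg.
Tool frame: the origin (TCP) lies midway between the tips of the shut fingers; the grasp point (between the pads) lies 19 mm behind it (bot.pinch_z is the distance from the TCP to the grasp point, in m); x points along the fingers, y is the direction in which the jaws open and shut, and the axes are right-handed (so a half turn about x gives the same grasp; the last joint's range is limited). The gripper opens to 85 mm and grips with 20 to 120 N. Pads are 22 mm wide; open, the fingers measure 114 mm over their backs; the gripper's body (76 mm by 85 mm) begins 54 mm behind the grasp point. The pads swing forward as they close: fully open they stand 13 mm farther back than shut.
Start: joints at [1.151, 0.477, 0.022, 1.555, -0.011, 1.109, -0.083], TCP at [0.207, -0.642, 0.231] pointing down, gripper open.
Joint ranges: [-2.96, 2.96], [-0.34, 2.1], [-1.41, 1.46], [0.24, 2.44], [-1.37, 4.51], [0.17, 1.92], [-2.96, 2.96]. Speed limits (rad/s): [2.39, 2.39, 3.14, 3.14, 3.14, 3.14, 3.14].

## Interface

Orientations are given as a unit quaternion [w, x, y, z].
In Python, from station import bot gives the robot as it stands. The module is installed in compiled form; this text tells all that it offers.
- The arm moves only by the tool step_arm, never from a script. Its argument "plan" is a list of rows, each a list of 6 numbers: the shift along the tool's x, y, z in units of 40 mm (1.0 is 40 mm), then the turn, a rotation vector about the tool's x, y, z in units of 360 degrees (1.0 is 360 degrees). In form: [[dx, dy, dz, ax, ay, az], ...]. A call has 1 to 8 rows; each row shifts and turns the commanded pose from where the row before left it, along the tool's axes as they then stand; what a row does not reach is not made up. A row lasts 1/8 s, in which the tool goes at most 62.5 mm and 10.7 degrees, less where a joint would pass 70% of its speed; a pose out of reach is approached as far as the arm can. A call with a number of a shift or a turn outside -1 to 1 is refused whole. A call with a gripper value outside its range is refused whole. "fingers" is the closure, from -1 (fully open) to 1 (shut), set as the call begins (left out, the last holds). The fingers move at their own pace and stop on an object; "force" is the grip in N (left out, the last holds). Time passes only in rows, so rows that do not move let the fingers close. It gives the time, the measured TCP pose, the force and the opening at its end, in the units of the state.
- bot.get_obs(): the state, without advancing time (a new reading comes with each control period).
- bot.read_camera(name): name is "scene" or "top" or "wrist"; returns (picture, depth): 400x640x3 uint8, red, green, blue; 400x640 float32, m along the optical axis (not along the pixel's ray), 0 where there is no reading.
- bot.camera_model(name): a dict with "mtx" (3x3 intrinsics, pixels), "origin" and "rotation" of the camera in the world; the wrist camera has in their place "T_tool_cam" (4x4, takes a point from camera to tool coordinates, whose origin is the TCP and whose axes are the tool frame's). Camera axes: x right, y up, looking along -z (the intrinsics and any distortion apply to the point x, -y, -z); pixel columns grow to the right and rows downward; lengths in m; the calibration is good to about 2 mm. A picture is of the moment at which its call begins: read the wrist's pose just before it. camera_model takes no time and is no camera call.
- bot.hand_in(): hands the job in, once; it reports no verdict.
The state is a dict: "t": time; "q": joint angles; "joint_vel": joint speeds; "joint_torque": joint torques, N m; "eef_pos": TCP position; "tool_rot": TCP orientation; "contact_force": force on the tool from outside, world axes, zero at the start; "torque": the same for the moment, N m; "gripper_width": opening from 0.0 (shut) to 1.0 (fully open).
Only numpy, scipy, OpenCV 4.12 (cv2) and the standard library are available. Lean on these libraries where they do the work, as an engineer would, in place of code of your own. Each camera call takes 0.05 s, during which the arm holds its last target.

## Working session

There is one attempt and no reset: what is moved stays moved. The work goes in short steps, Python scripts to look and compute and a tool call to move; the robot and the scene stay as the last step left them, time stands still between calls to the robot, and variables do not carry over. Pictures are saved under pics/ and viewed, and the job is handed in when it is done.

Besides the shell and the picture viewer there is one more tool, called in YAML: its name, and indented under it one key for each argument. step_arm: Moves the arm, as the interface text tells. Shifts and turns lie within -1 to 1; 1 stands for 40 mm of shift or 360 degrees of turn. Its arguments: {"type":"object","properties":{"plan":{"type":"array"},"fingers":{"type":"number"},"force":{"type":"number"}},"required":["plan"]}

```bash
mkdir -p pics; python3 - <<'E'
from station import bot
import numpy as np,cv2
o=bot.get_obs();print({k:np.round(v,4).tolist() for k,v in o.items()},bot.pinch_z)
for n in("scene","top"):
    p,d=bot.read_camera(n);cv2.imwrite(f"pics/{n}0.png",p[:,:,::-1]);np.savez(f"{n}0.npz",p=p,d=d)
    m=bot.camera_model(n);print(n,{k:np.round(v,4).tolist() if not isinstance(v,str) else v for k,v in m.items()})
m=bot.camera_model("wrist");print({k:np.round(v,4).tolist() for k,v in m.items()})
E
```

```text
{'t': 0.0, 'q': [1.1509, 0.4778, 0.0224, 1.5565, -0.0115, 1.1093, -0.0831], 'joint_vel': [0.0014, 0.0018, -0.0015, 0.0029, -0.0008, -0.0, 0.0005], 'joint_torque': [0.0008, -59.6443, 1.6083, -28.12, 0.0124, 0.0094, 0.0], 'eef_pos': [0.2069, -0.6419, 0.2303], 'tool_rot': [-0.1092, -0.6984, -0.1104, 0.6987], 'contact_force': [0.1237, -0.013, -0.8946], 'torque': [-0.0428, 0.0015, 0.0323], 'gripper_width': 0.9985} 0.0187
scene {'mtx': [[435.8623, 0.0, 315.4371], [0.0, 435.8623, 201.4034], [0.0, 0.0, 1.0]], 'origin': [1.3286, 0.044, 1.1176], 'rotation': [0.6821, 0.219, 0.2191, 0.6624]}
top {'mtx': [[484.7509, 0.0, 322.3026], [0.0, 484.7509, 194.8288], [0.0, 0.0, 1.0]], 'origin': [0.3588, 0.0495, 1.4039], 'rotation': [0.7084, 0.0436, -0.0485, -0.7028]}
{'mtx': [[308.3005, 0.0, 314.5806], [0.0, 308.3005, 202.3378], [0.0, 0.0, 1.0]], 'T_tool_cam': [[-0.0007, 0.3207, -0.9472, -0.1432], [1.0, 0.0011, -0.0003, -0.0012], [0.0009, -0.9472, -0.3207, -0.0809], [0.0, 0.0, 0.0, 1.0]]}
```

View pics/top0.png

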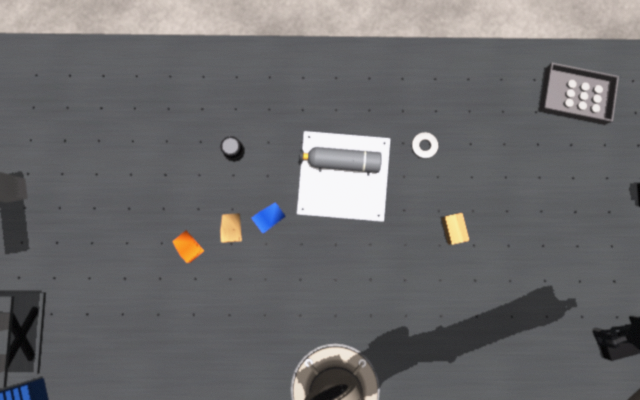

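View pics/scene0.png

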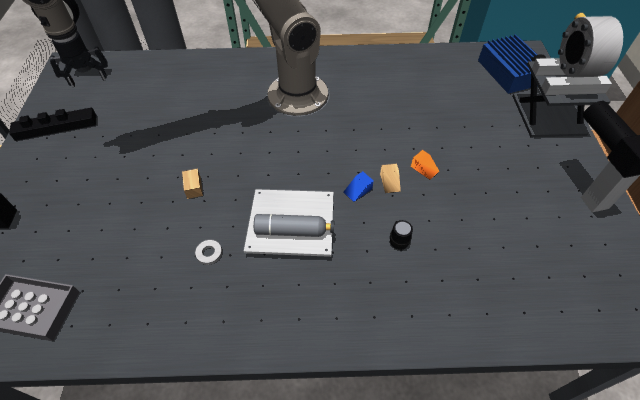

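```bash
cat > h.py <<'E'
import numpy as np,cv2
from scipy.spatial.transform import Rotation as R
from station import bot
def cam(n,obs=None):
    m=bot.camera_model(n);K=np.array(m["mtx"])
    if n=="wrist":
        T=np.array(m["T_tool_cam"]);Rt=rot(obs["tool_rot"]);return K,Rt@T[:3,3]+obs["eef_pos"],Rt@T[:3,:3]
    return K,np.array(m["origin"]),rot(m["rotation"])
def rot(q): return R.from_quat(np.roll(q,-1)).as_matrix()
def pts(uv,dep,c):
    K,o,Rm=c;uv=np.atleast_2d(np.asarray(uv,float));d=np.c_[(uv[:,0]-K[0,2])/K[0,0],-(uv[:,1]-K[1,2])/K[1,1],-np.ones(len(uv))]
    return (d*np.reshape(dep,(-1,1)))@Rm.T+o
def ray(uv,z,c):
    K,o,Rm=c;d=pts(uv,1.,c)-o
    return o+d*((z-o[2])/d[:,2:3])
def proj(P,c):
    K,o,Rm=c;p=(np.atleast_2d(P)-o)@Rm
    return np.c_[K[0,0]*p[:,0]/-p[:,2]+K[0,2],K[1,1]*-p[:,1]/-p[:,2]+K[1,2]]
E
python3 - <<'E'
from h import *
c=cam("top");print(proj([[0.207,-.642,.23],[0,0,0],[.5,0,0]],c))
s=np.load("scene0.npz");t=np.load("top0.npz")
a=t["p"][185:285,150:310];b=t["p"][185:285,400:500];e=s["p"][130:230,340:460];f=s["p"][150:220,160:230]
w=lambda x,W:cv2.resize(x,(W,int(x.shape[0]*W/x.shape[1])),interpolation=cv2.INTER_CUBIC)
A=np.hstack([w(a,440),w(b,275)[:275]]);B=np.hstack([w(e,330),w(f,275)[:275]])
o=np.zeros((560,720,3),np.uint8);o[:A.shape[0],:A.shape[1]]=A[:560];o[280:280+B.shape[0],:B.shape[1]]=B[:280]
cv2.imwrite("pics/crop0.png",o[:,:,::-1])
# plate: white mask
for n,x in(("top",t),):
    g=x["p"].astype(int);m=((g.min(2)>200)).astype(np.uint8);m[:120]=0;m[230:]=0;m[:,:280]=0;m[:,400:]=0
    k=cv2.findContours(m,0,2)[0];k=max(k,key=cv2.contourArea);print(cv2.minAreaRect(k),np.round(cv2.boxPoints(cv2.minAreaRect(k)),1))
    q=cv2.boxPoints(cv2.minAreaRect(k));print(np.round(ray(q,0.0225,c),4))
print(s["d"][200:203,318], t["d"][210,340])
E
```

```text
[[609.98572978 325.12651329]
 [335.44435928 388.83868194]
 [336.10329276 209.54568717]]
((343.3482666015625, 175.82070922851562), (86.86558532714844, 83.12853240966797), 4.763641834259033) [[296.6 213.6]
 [303.5 130.8]
 [390.1 138. ]
 [383.2 220.8]]
[[ 0.4851  0.1137  0.0225]
 [ 0.7283  0.0969  0.0225]
 [ 0.709  -0.1562  0.0225]
 [ 0.4664 -0.1338  0.0225]]
[1.3668061 1.3598984 1.3630903] 1.3933907
```

View pics/crop0.png

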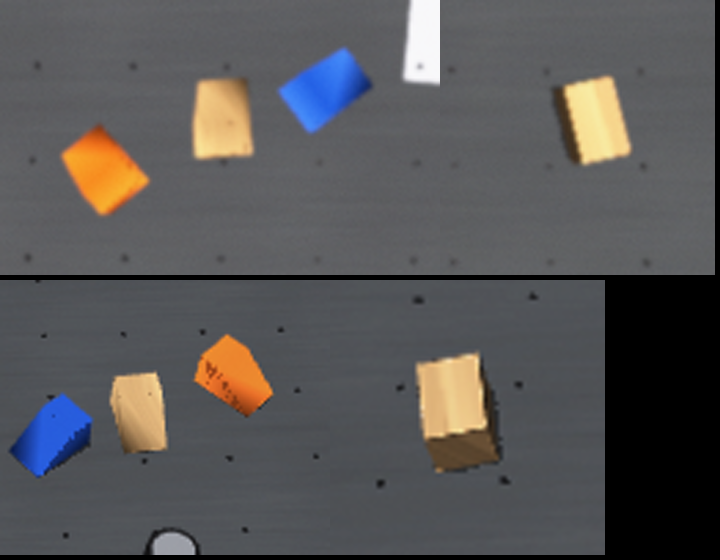

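```bash
python3 - <<'E'
from h import *
for n in("top","scene"):
    x=np.load(n+"0.npz");c=cam(n);hsv=cv2.cvtColor(x["p"],cv2.COLOR_RGB2HSV)
    box=[(205,205,250,250),(440,205,475,250)] if n=="top" else [(375,155,405,200),(178,162,208,204)]
    for nm,b in zip(("chock?","block?"),box):
        m=np.zeros((400,640),np.uint8);m[b[1]:b[3],b[0]:b[2]]=1
        m&=cv2.inRange(hsv,(8,70,60),(22,190,255))//255
        v,u=np.nonzero(m);P=pts(np.c_[u,v],x["d"][v,u],c)
        print(n,nm,len(P),"z pct",np.percentile(P[:,2],[2,25,50,75,98]).round(4),"xy",P.mean(0).round(4))
        k=max(cv2.findContours(m,0,2)[0],key=cv2.contourArea);r=cv2.minAreaRect(k);print(r)
        q=cv2.boxPoints(r);print(ray(q,0.0,c).round(4)[:,:2].tolist())
        A=np.c_[P[:,:2],np.ones(len(P))];
        if nm=="chock?":
            # fit sloped points
            s=(P[:,2]>.008)&(P[:,2]<.04);f=np.linalg.lstsq(A[s],P[s,2],rcond=None)[0];print("grad",f,np.degrees(np.arctan(np.hypot(f[0],f[1]))),np.degrees(np.arctan2(-f[1],-f[0])))
            np.save(f"ch_{n}.npy",P)
            for a in range(0,m.shape[0]):
                if m[a].any() and n=="top": 
                    uu=np.nonzero(m[a])[0];print(a,uu.min(),uu.max(),pts(np.c_[uu,uu*0+a],x["d"][a,uu],c)[:,2].mean().round(4))
E
```

```text
top chock? 579 z pct [-0.0008  0.0173  0.0335  0.0447  0.05  ] xy [0.4421 0.2997 0.0324]
((230.5, 227.5), (21.0, 29.0), 0.0)
[[0.4034, 0.3341], [0.4872, 0.337], [0.4877, 0.2761], [0.4039, 0.2737]]
grad [-0.29866209  0.07235882  0.13902982] 17.082325213229854 -13.619002010529462
213 236 236 0.0027
214 223 239 0.0063
215 222 239 0.0101
216 221 239 0.0099
217 221 239 0.0146
218 221 239 0.0169
219 221 239 0.0181
220 221 239 0.0209
221 221 240 0.022
222 221 240 0.0248
223 221 240 0.0271
224 221 240 0.0309
225 220 240 0.0313
226 220 240 0.0328
227 220 240 0.036
228 220 240 0.038
229 220 240 0.0396
230 220 240 0.0426
231 220 241 0.0395
232 220 241 0.0404
233 220 241 0.0407
234 220 241 0.0391
235 220 241 0.0406
236 220 241 0.0412
237 220 241 0.0405
238 220 241 0.0409
239 220 241 0.0404
240 220 241 0.0369
241 221 240 0.0853
242 222 231 -0.0009
top block? 403 z pct [-0.0026  0.0281  0.0438  0.0463  0.0509] xy [ 0.4444 -0.3326  0.0488]
((454.97064208984375, 228.38235473632812), (30.316951751708984, 22.07073974609375), 75.96376037597656)
[[0.4826, -0.3041], [0.4987, -0.367], [0.4135, -0.3858], [0.3976, -0.3233]]
scene chock? 492 z pct [0.0021 0.016  0.0303 0.0433 0.0497] xy [0.4505 0.2979 0.031 ]
((389.8231506347656, 177.90855407714844), (28.049612045288086, 18.883792877197266), 83.6598129272461)
[[0.3693, 0.2738], [0.3622, 0.3382], [0.4808, 0.3318], [0.4872, 0.2705]]
grad [-0.43968854  0.11875042  0.1902799 ] 24.486525996105442 -15.113767038594668
scene block? 455 z pct [0.0025 0.0353 0.0444 0.0466 0.0501] xy [ 0.4592 -0.3353  0.0407]
((191.1258544921875, 183.28555297851562), (27.739368438720703, 17.354646682739258), 79.2156982421875)
[[0.3742, -0.3948], [0.3618, -0.3393], [0.4778, -0.3072], [0.489, -0.3603]]
```

```bash
python3 - <<'E'
from h import *
print(rot(bot.get_obs()["tool_rot"]).round(3))
E
```

```text
[[-0.001  0.307 -0.952]
 [ 0.002 -0.952 -0.307]
 [-1.    -0.002  0.   ]]
```

step_arm:
  plan:
    - [0,-0.5,-0.7,0.025,0,0]
    - [0,-0.8,-0.8,0.025,0,0]
    - [0,-0.9,-0.8,0,0,0]
    - [0,-0.9,-0.8,0,0,0]
    - [0,-0.9,-0.8,0,0,0]
    - [0,-0.9,-0.8,0,0,0]
    - [0,-0.9,-0.8,0,0,0]
    - [0,-0.9,-0.8,0,0,0]
  fingers: -1

```text
t: 1.1
eef_pos: [0.4474, -0.3614, 0.231]
tool_rot: [0.001, -0.707, 0.001, 0.707]
contact_force: [-0.3, -0.2, 0.7]
gripper_width: 1.001
```

step_arm:
  plan:
    - [0,-1,-0.2,0,0,0]
    - [0,-1,-0.2,0,0,0]
    - [0,-1,-0.2,0,0,0]
    - [0,-1,-0.2,0,0,0]
    - [0,-1,-0.2,0,0,0]
    - [0,-1,-0.2,0,0,0]
    - [0,-1,0,0,0,0]
    - [0,-1,0,0,0,0]

```text
t: 2.1
eef_pos: [0.4952, -0.0416, 0.231]
tool_rot: [0.001, -0.707, 0.001, 0.707]
contact_force: [0.1, 0.3, 0.2]
gripper_width: 1.0
```

step_arm:
  plan:
    - [0,-1,0,0,0,0]
    - [0,-1,0.1,0,0,0]
    - [0,-1,0.1,0,0,0]
    - [0,-1,0.1,0,0,0]
    - [0,-1,0.1,0,0,0]
    - [0,-1,0.1,0,0,0]
    - [0,-1,0.2,0,0,0]
    - [0,-1,0.2,0,0,0]

```text
t: 3.1
eef_pos: [0.4598, 0.2782, 0.231]
tool_rot: [0.001, -0.707, 0.001, 0.707]
contact_force: [0.3, 0.6, -0.0]
gripper_width: 1.0
```

```bash
python3 - <<'E'
from h import *
o=bot.get_obs();p,d=bot.read_camera("wrist");cv2.imwrite("pics/w1.png",p[:,:,::-1]);np.savez("w1.npz",p=p,d=d,tr=o["tool_rot"],ep=o["eef_pos"])
E
```

```text
(no output)
```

View pics/w1.png

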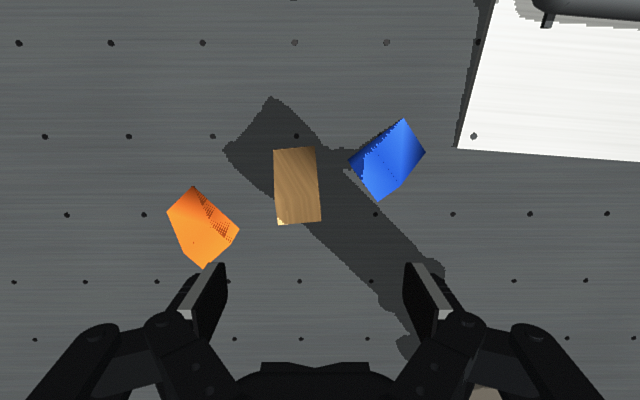

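```bash
python3 - <<'E'
from h import *
x=np.load("w1.npz");c=cam("wrist",dict(tool_rot=x["tr"],eef_pos=x["ep"]))
hsv=cv2.cvtColor(x["p"],cv2.COLOR_RGB2HSV)
M={}
for nm,lo,hi in(("wood",(8,60,60),(25,190,255)),("blue",(105,120,40),(125,255,255)),("orange",(3,195,60),(20,255,255))):
    m=cv2.inRange(hsv,lo,hi);m[280:]=0;m=cv2.morphologyEx(m,cv2.MORPH_CLOSE,np.ones((3,3),np.uint8))
    k=max(cv2.findContours(m,0,2)[0],key=cv2.contourArea);m[:]=0;cv2.drawContours(m,[k],-1,255,-1)
    v,u=np.nonzero(m);P=pts(np.c_[u,v],x["d"][v,u],c);ap=cv2.approxPolyDP(k,4,True)[:,0];print(nm,len(P),ap.tolist(),"x",np.percentile(P[:,0],[1,99]).round(4),"y",np.percentile(P[:,1],[1,99]).round(4),"z",np.percentile(P[:,2],[1,50,99]).round(4))
    if nm=="blue":
        s=P[P[:,0]<.46];print("blue x<.46:",len(s),s[:,1].min() if len(s) else None, P[P[:,1].argmax()].round(3))
    if nm=="wood":
        V=[]
        L=[];Rr=[];
        for a in range(v.min(),v.max()+1):
            uu=u[v==a];
            if len(uu)<15: continue
            q=pts([[uu.min()-.5,a],[uu.max()+.5,a]],np.median(x["d"][a,uu]),c);L.append(q[0]);Rr.append(q[1])
        L=np.array(L);Rr=np.array(Rr)
        for i in range(0,len(L),6):print(L[i].round(4),Rr[i].round(4))
        for E_ in(L,Rr):
            e=E_[6:-6];print("yaw",np.degrees(np.polyfit(e[:,0],e[:,1],1)[0]))
E
```

```text
wood 3370 [[313, 146], [273, 149], [278, 224], [321, 220]] x [0.4044 0.4847] y [0.2737 0.3273] z [0.0009 0.0354 0.0472]
[0.4849 0.3013 0.0037] [0.4848 0.2785 0.0038]
[0.4786 0.3285 0.0083] [0.4784 0.2786 0.0084]
[0.4725 0.328  0.0139] [0.4723 0.2774 0.014 ]
[0.4663 0.3277 0.0187] [0.4661 0.2763 0.0188]
[0.4603 0.3274 0.0237] [0.4601 0.2763 0.0238]
[0.4544 0.327  0.0289] [0.4542 0.2752 0.029 ]
[0.4486 0.3255 0.0338] [0.4484 0.2741 0.0339]
[0.4429 0.3251 0.0387] [0.4427 0.2742 0.0388]
[0.4373 0.3248 0.0434] [0.4371 0.2731 0.0435]
[0.4309 0.3248 0.0456] [0.4307 0.2732 0.0457]
[0.4238 0.324  0.0457] [0.4236 0.272  0.0458]
[0.4165 0.3232 0.0457] [0.4163 0.272  0.0458]
[0.4093 0.3224 0.0459] [0.4091 0.2708 0.046 ]
yaw 5.27051397500366
yaw 5.647002576686349
blue 3461 [[403, 118], [348, 159], [377, 201], [401, 184], [425, 152]] x [0.4353 0.5138] y [0.1529 0.2369] z [0.0011 0.0364 0.0473]
blue x<.46: 754 0.15642980713512153 [0.54  0.279 0.374]
orange 3044 [[191, 187], [167, 212], [184, 252], [203, 267], [219, 252], [208, 258], [212, 247], [223, 244], [224, 237], [229, 243], [223, 249], [236, 232], [231, 228], [237, 228]] x [0.3537 0.4321] y [0.38   0.4607] z [0.0031 0.0316 0.0472]
```

step_arm:
  plan:
    - [0,-0.52,0.73,0,0,0]
    - [0.9,0,0,-0.0151,0,0]
    - [1,0,0,0,0,0]
    - [1,0,0,0,0,0]
    - [0.8,0,0,0,0,0]
    - [0,0,0,0,0,0]

```text
t: 3.9
eef_pos: [0.4295, 0.2966, 0.0811]
tool_rot: [-0.034, -0.705, -0.032, 0.708]
contact_force: [0.7, 0.2, -0.5]
gripper_width: 0.997
```

step_arm:
  plan:
    - [0.7,-0.06,-0.02,0,0,0]
    - [0.7,0,0,0,0,0]
    - [0.42,0,0,0,0,0]
    - [0,0,0,0,0,0]

```text
t: 4.4
eef_pos: [0.4317, 0.3004, 0.0104]
tool_rot: [-0.033, -0.706, -0.032, 0.707]
contact_force: [0.3, -0.8, -0.2]
gripper_width: 1.001
```

step_arm:
  plan:
    - [0,0,0,0,0,0]
    - [0,0,0,0,0,0]
    - [0,0,0,0,0,0]
    - [0,0,0,0,0,0]
    - [0,0,0,0,0,0]
  fingers: 1
  force: 50

```text
t: 5.03
eef_pos: [0.4325, 0.3008, 0.0117]
tool_rot: [0.032, 0.707, 0.033, -0.706]
contact_force: [-0.5, -1.1, 5.7]
gripper_width: 0.578
```

step_arm:
  plan:
    - [-0.5,0,0,0,0,0]
    - [-0.9,0,0,0,0,0]
    - [-0.9,0,0,0,0,0]
    - [-0.7,0,0,0,0,0]
    - [0,0,0,0,0,0]

```text
t: 5.65
eef_pos: [0.433, 0.3015, 0.1328]
tool_rot: [0.032, 0.708, 0.033, -0.705]
contact_force: [-0.7, -0.1, -1.9]
gripper_width: 0.578
```

```bash
python3 - <<'E'
from h import *
t=np.load("top0.npz");c=cam("top")
p=t["p"][115:235,280:410];cv2.imwrite("pics/plate.png",cv2.resize(p,None,fx=5,fy=5,interpolation=cv2.INTER_CUBIC)[:,:,::-1])
E
```

```text
(no output)
```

View pics/plate.png

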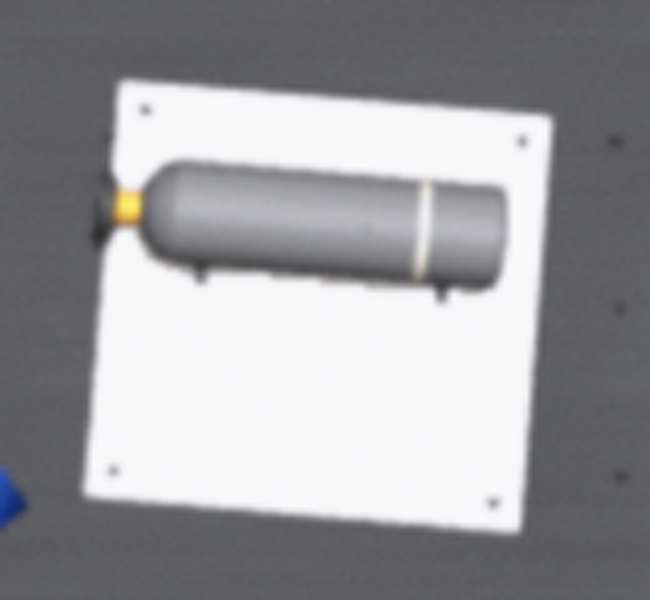

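```bash
python3 - <<'E'
from h import *
c=cam("top");f=lambda a:(np.array(a,float)+.5)/5-.5+[280,115]
TL,TR=ray(f([[119,79],[552,116]]),.033,c);BR,BL=ray(f([[520,533],[84,495]]),.012,c)
print(TL,TR,BR,BL)
o=(TL+TR+BR+BL)/4
ex=(TL+TR-BR-BL);ey=(TL+BL-TR-BR);print("centre",o,"yaw",np.degrees(np.arctan2(ex[1],ex[0])),np.degrees(np.arctan2(-ey[0],ey[1])),np.linalg.norm((TL+TR-BR-BL)[:2])/2,np.linalg.norm(ey[:2])/2)
yaw=(np.arctan2(ex[1],ex[0])+np.arctan2(-ey[0],ey[1]))/2
Rz=np.array([[np.cos(yaw),-np.sin(yaw)],[np.sin(yaw),np.cos(yaw)]])
B=ray(f([[140,211],[506,233],[200,276],[442,295]]),.056,c);B[2:]=ray(f([[200,278],[442,297]]),.030,c)
print("bottle ends,stops plate frame",((B[:,:2]-o[:2])@Rz).round(4),"mid world",B[:2].mean(0))
np.save("plate.npy",[o[0],o[1],yaw])
E
```

```text
[0.72664844 0.09693624 0.033     ] [ 0.70696815 -0.15441209  0.033     ] [ 0.46620316 -0.13643738  0.012     ] [0.48613503 0.11476225 0.012     ]
centre [ 0.5964887  -0.01978774  0.0225    ] yaw -4.2542092701305325 -4.506886017620362 0.24130405622081116 0.25205335974994436
bottle ends,stops plate frame [[ 0.0393  0.1064]
 [ 0.0444 -0.1013]
 [ 0.0086  0.0696]
 [ 0.0093 -0.0701]] mid world [ 0.6383983  -0.02043815  0.056     ]
```

step_arm:
  plan:
    - [0,0,0,0.0274,0,0]
    - [0,0.8,-0.3,0,0,0]
    - [0,1,-0.4,0,0,0]
    - [0,1,-0.4,0,0,0]
    - [0,1,-0.4,0,0,0]
    - [0,1,-0.4,0,0,0]
    - [0,1,-0.4,0,0,0]
    - [0,1,-0.4,0,0,0]

```text
t: 6.65
eef_pos: [0.5172, 0.0192, 0.1293]
tool_rot: [0.028, -0.706, 0.028, 0.707]
contact_force: [0.6, -0.6, -2.2]
gripper_width: 0.576
```

step_arm:
  plan:
    - [0,0.7,-0.3,0,0,0]
    - [0,0.28,-0.19,0,0,0]
    - [0,0,0,0,0.0139,0]
    - [0,0,0,0,0,0]

```text
t: 7.15
eef_pos: [0.5322, -0.0188, 0.1297]
tool_rot: [-0.026, 0.736, -0.029, -0.676]
contact_force: [0.2, 0.2, -2.5]
gripper_width: 0.575
```

```bash
cat > st.py <<'E'
from h import *
o=bot.get_obs();X,Y,yaw=np.load("plate.npy");e=o["eef_pos"]
Rp=R.from_euler("ZY",[yaw,0]).as_matrix()
print("t",o["t"],"TCP plate frame mm",((e-[X,Y,0])@Rp*1000).round(1),"F",o["contact_force"].round(1),"tool in plate axes\n",(Rp.T@rot(o["tool_rot"])).round(3),o["gripper_width"])
E
python3 - <<'E'
exec(open("st.py").read())
p,d=bot.read_camera("wrist");cv2.imwrite("pics/w2.png",p[:,:,::-1]);np.savez("w2.npz",p=p,d=d,tr=o["tool_rot"],ep=o["eef_pos"])
E
```

```text
t 7.15 TCP plate frame mm [-64.1  -3.9 129.7] F [ 0.2  0.2 -2.5] tool in plate axes
 [[ 0.084 -0.002 -0.996]
 [-0.    -1.     0.002]
 [-0.996  0.    -0.084]] 0.5750068637237105
```

View pics/w2.png

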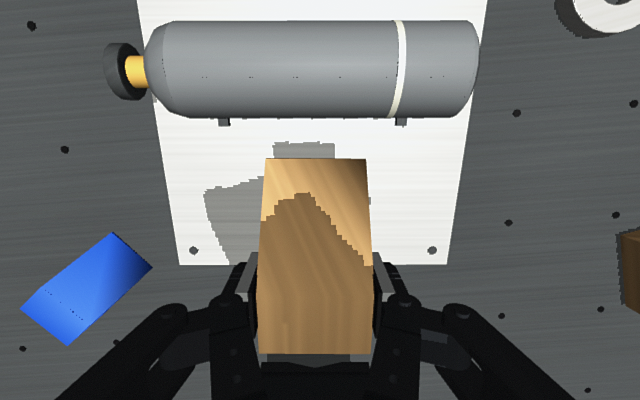

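```bash
python3 - <<'E'
from h import *
x=np.load("w2.npz");c=cam("wrist",dict(tool_rot=x["tr"],eef_pos=x["ep"]));X,Y,yaw=np.load("plate.npy");Rp=R.from_euler("Z",yaw).as_matrix()
v,u=np.mgrid[10:125,90:500];v=v.ravel();u=u.ravel();P=(pts(np.c_[u,v],x["d"][v,u],c)-[X,Y,0])@Rp
for y0 in range(-112,136,8):
    s=P[(abs(P[:,1]*1000-y0)<4)&(P[:,2]>.035)&(P[:,2]<.2)]
    if len(s): 
        i=s[:,2].argmax();print(y0,len(s),"top",s[i].round(4),"xmin",s[:,0].min().round(4))
g=P[(P[:,2]>.045)&(P[:,2]<.2)];print(g[:,1].min(),g[:,1].max())
# chock pose: wood face points
hsv=cv2.cvtColor(x["p"],cv2.COLOR_RGB2HSV);m=cv2.inRange(hsv,(8,60,40),(25,190,255));m[:140]=0;m[:,:240]=0;m[:,390:]=0
v,u=np.nonzero(m);Q=(pts(np.c_[u,v],x["d"][v,u],c)-[X,Y,0])@Rp
for a in range(160,356,15):
    s=u[v==a];
    if len(s)>20:
        q=(pts([[s.min(),a],[s.max(),a]],np.median(x["d"][a,s]),c)-[X,Y,0])@Rp;print(a,q.round(4).tolist())
E
```

```text
-104 36 top [ 0.0394 -0.1004  0.0842] xmin 0.0184
-96 1039 top [ 0.0386 -0.0943  0.0884] xmin 0.01
-88 1308 top [ 0.038  -0.0844  0.0888] xmin 0.01
-80 1314 top [ 0.0444 -0.0768  0.0888] xmin 0.01
-72 1311 top [ 0.0423 -0.0754  0.0886] xmin 0.01
-64 1302 top [ 0.0355 -0.0652  0.0883] xmin 0.0101
-56 1303 top [ 0.0398 -0.0534  0.0884] xmin 0.0095
-48 1315 top [ 0.0439 -0.0519  0.0887] xmin 0.0101
-40 1309 top [ 0.0403 -0.0361  0.0886] xmin 0.0101
-32 1296 top [ 0.0361 -0.0334  0.0883] xmin 0.0101
-24 1300 top [ 0.0387 -0.0264  0.0885] xmin 0.0101
-16 1305 top [ 0.0387 -0.012   0.089 ] xmin 0.0101
-8 1328 top [ 0.0409 -0.0075  0.0884] xmin 0.0102
0 1239 top [0.0394 0.0011 0.0883] xmin 0.0102
8 1307 top [0.0384 0.0069 0.0881] xmin 0.0102
16 1306 top [0.041  0.0154 0.0884] xmin 0.0097
24 1303 top [0.0398 0.0262 0.0892] xmin 0.0097
32 1319 top [0.0405 0.0326 0.0885] xmin 0.0098
40 1308 top [0.041  0.0423 0.0886] xmin 0.0098
48 1299 top [0.0378 0.0504 0.089 ] xmin 0.0098
56 1305 top [0.0373 0.0597 0.0888] xmin 0.0098
64 1308 top [0.0394 0.0601 0.0887] xmin 0.0098
72 1312 top [0.0363 0.0714
[... 462 characters left out ...]
 0.0209, 0.1312], [-0.0189, -0.0285, 0.1312]]
190 [[-0.0252, 0.0209, 0.1358], [-0.0254, -0.0285, 0.1358]]
205 [[-0.0314, 0.0209, 0.1403], [-0.0315, -0.0284, 0.1404]]
220 [[-0.0374, 0.0209, 0.1445], [-0.0375, -0.0284, 0.1446]]
235 [[-0.0432, 0.021, 0.1485], [-0.0433, -0.0284, 0.1486]]
250 [[-0.0488, 0.0214, 0.1525], [-0.0489, -0.0283, 0.1525]]
265 [[-0.0541, 0.0214, 0.1563], [-0.0543, -0.0283, 0.1563]]
280 [[-0.0593, 0.021, 0.1599], [-0.0595, -0.0283, 0.16]]
295 [[-0.0644, 0.0211, 0.1633], [-0.0645, -0.0283, 0.1634]]
310 [[-0.0716, 0.0214, 0.1632], [-0.0717, -0.0282, 0.1632]]
325 [[-0.0793, 0.0211, 0.1626], [-0.0794, -0.0282, 0.1627]]
340 [[-0.0873, 0.0215, 0.1619], [-0.0874, -0.0282, 0.162]]
```

step_arm:
  plan:
    - [0.6,0,0,0,0,0]
    - [0.8,0,0,0,0,0]
    - [0.6,0,0,0,0,0]
    - [0.35,0,0,0,0,0]
    - [0,0,0,0,0,0]

```text
t: 7.82
eef_pos: [0.5421, -0.0199, 0.0361]
tool_rot: [-0.027, 0.736, -0.029, -0.676]
contact_force: [0.5, 0.5, -1.4]
gripper_width: 0.577
```

```bash
python3 st.py
```

```text
t 7.825 TCP plate frame mm [-54.2  -4.3  36.1] F [ 0.5  0.5 -1.4] tool in plate axes
 [[ 0.085 -0.002 -0.996]
 [-0.    -1.     0.002]
 [-0.996  0.    -0.085]] 0.5771104200347235
```

step_arm:
  plan:
    - [0.12,0,0,0,0,0]
    - [0.02,0,0,0,0,0]
    - [0,0,0,0,0,0]

```text
t: 8.2
eef_pos: [0.5431, -0.0206, 0.0318]
tool_rot: [-0.027, 0.737, -0.029, -0.675]
contact_force: [-0.5, -0.9, -1.8]
gripper_width: 0.577
```

step_arm:
  plan:
    - [0.025,0,0,0,0,0]
    - [0,0,0,0,0,0]

```text
t: 8.45
eef_pos: [0.543, -0.0206, 0.0304]
tool_rot: [-0.027, 0.737, -0.029, -0.675]
contact_force: [-0.7, 0.4, -1.5]
gripper_width: 0.578
```

step_arm:
  plan:
    - [0.025,0,0,0,0,0]
    - [0,0,0,0,0,0]

```text
t: 8.7
eef_pos: [0.5431, -0.0206, 0.0296]
tool_rot: [-0.027, 0.737, -0.029, -0.675]
contact_force: [-1.5, -0.3, 3.0]
gripper_width: 0.576
```

step_arm:
  plan:
    - [0.02,0,0,0,0,0]
    - [0,0,0,0,0,0]

```text
t: 8.95
eef_pos: [0.5431, -0.0206, 0.0296]
tool_rot: [-0.027, 0.737, -0.03, -0.675]
contact_force: [-6.7, -0.1, 13.4]
gripper_width: 0.583
```

step_arm:
  plan:
    - [-0.012,0,-0.1,0,0,0]
    - [0,0,-0.12,0,0,0]
    - [0,0,-0.12,0,0,0]
    - [0,0,-0.11,0,0,0]
    - [0,0,-0.1,0,0,0]
    - [0,0,0,0,0,0]

```text
t: 9.7
eef_pos: [0.5632, -0.0226, 0.0314]
tool_rot: [-0.027, 0.736, -0.03, -0.676]
contact_force: [-10.2, -0.7, 13.3]
gripper_width: 0.581
```

```bash
python3 - <<'E'
exec(open("st.py").read())
p,d=bot.read_camera("wrist");cv2.imwrite("pics/w3.png",p[:,:,::-1]);np.savez("w3.npz",p=p,d=d,tr=o["tool_rot"],ep=o["eef_pos"])
E
```

```text
t 9.7 TCP plate frame mm [-33.   -5.3  31.4] F [-10.2  -0.7  13.3] tool in plate axes
 [[ 0.084 -0.003 -0.996]
 [-0.002 -1.     0.003]
 [-0.996  0.001 -0.084]] 0.5812161542149132
```

View pics/w3.png

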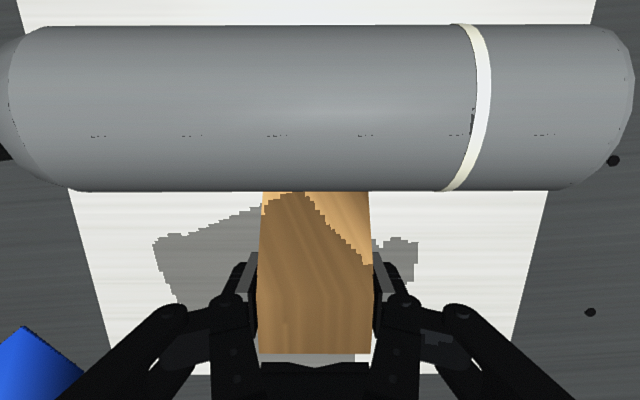

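step_arm:
  plan:
    - [-0.02,0,-0.05,0,0,0]
    - [0,0,-0.08,0,0,0]
    - [0,0,0,0,0,0]

```text
t: 10.12
eef_pos: [0.5706, -0.0226, 0.032]
tool_rot: [-0.027, 0.737, -0.029, -0.675]
contact_force: [0.4, -0.5, -0.9]
gripper_width: 0.577
```

```bash
python3 st.py
```

```text
t 10.125 TCP plate frame mm [-25.6  -4.8  32. ] F [ 0.4 -0.5 -0.9] tool in plate axes
 [[ 0.088 -0.003 -0.996]
 [-0.    -1.     0.003]
 [-0.996 -0.    -0.088]] 0.5766103763379334
```

step_arm:
  plan:
    - [0.008,0,-0.06,0,0,0]
    - [0,0,-0.06,0,0,0]
    - [0,0,-0.06,0,0,0]
    - [0,0,-0.06,0,0,0]
    - [0,0,-0.04,0,0,0]
    - [0,0,0,0,0,0]

```text
t: 10.88
eef_pos: [0.5787, -0.0237, 0.0327]
tool_rot: [-0.026, 0.735, -0.03, -0.677]
contact_force: [-10.5, -0.7, 10.6]
gripper_width: 0.581
```

```bash
python3 - <<'E'
exec(open("st.py").read())
for n in("wrist","top"):
    p,d=bot.read_camera(n);np.savez(n+"4.npz",p=p,d=d,tr=o["tool_rot"],ep=o["eef_pos"])
    if n=="top": p=cv2.resize(p[115:235,280:410],None,fx=5,fy=5,interpolation=cv2.INTER_CUBIC)
    else:
        c=cam("wrist",o);v,u=np.mgrid[5:200,100:540];v=v.ravel();u=u.ravel();P=(pts(np.c_[u,v],d[v,u],c)-[X,Y,0])@Rp
        for y0 in(-80,-40,40,80):
            s=P[(abs(P[:,1]*1000-y0)<4)&(P[:,2]>.04)&(P[:,2]<.2)];print(y0,s[:,0].min(),s[:,2].max())
    cv2.imwrite(f"pics/{n}4.png",p[:,:,::-1])
E
```

```text
t 10.875 TCP plate frame mm [-17.4  -5.2  32.7] F [-10.5  -0.7  10.6] tool in plate axes
 [[ 0.083 -0.003 -0.997]
 [-0.002 -1.     0.003]
 [-0.997  0.001 -0.083]] 0.580602224748442
-80 0.02590259075862279 0.08541222669168161
-40 0.026150041565409336 0.08941100240751046
40 0.02665266874057336 0.08922374331552163Traceback (most recent call last):
  File "<stdin>", line 8, in <module>
    return umr_minimum(a, axis, None, out, keepdims, initial, where)
ValueError: zero-size array to reduction operation minimum which has no identity
```

```bash
cat > look.py <<'E'
import sys
exec(open("st.py").read())
k=sys.argv[1]
for n in("wrist","top"):
    p,d=bot.read_camera(n);np.savez(n+k+".npz",p=p,d=d,tr=o["tool_rot"],ep=o["eef_pos"])
    if n=="top": p=cv2.resize(p[115:235,280:410],None,fx=5,fy=5,interpolation=cv2.INTER_CUBIC)
    else:
        c=cam("wrist",o);v,u=np.mgrid[2:200,60:580];v=v.ravel();u=u.ravel();P=(pts(np.c_[u,v],d[v,u],c)-[X,Y,0])@Rp
        # circle fit of the section, radius 30 known
        from scipy.optimize import least_squares
        for y0 in(-80,-60,-40,0,40,60,80):
            s=P[(abs(P[:,1]*1000-y0)<4)&(P[:,2]>.062)&(P[:,2]<.12)]
            if len(s)>50:
                r=least_squares(lambda a:np.hypot(s[:,0]-a[0],s[:,2]-a[1])-.03,[.05,.057],loss="soft_l1",f_scale=.001);print(y0,len(s),r.x.round(4))
    cv2.imwrite(f"pics/{n}{k}.png",p[:,:,::-1])
E
python3 look.py 4
echo; python3 - <<'E'
from h import *
from scipy.optimize import least_squares
X,Y,yaw=np.load("plate.npy");Rp=R.from_euler("Z",yaw).as_matrix()
for n in("w2","w3"):
    x=np.load(n+".npz");c=cam("wrist",dict(tool_rot=x["tr"],eef_pos=x["ep"]));v,u=np.mgrid[2:200,60:580];v=v.ravel();u=u.ravel();P=(pts(np.c_[u,v],x["d"][v,u],c)-[X,Y,0])@Rp
    for y0 in(-80,-40,0,40,80):
        s=P[(abs(P[:,1]*1000-y0)<4)&(P[:,2]>.062)&(P[:,2]<.12)&(P[:,0]>0)]
        if len(s)>50:
            r=least_squares(lambda a:np.hypot(s[:,0]-a[0],s[:,2]-a[1])-.03,[.05,.057],loss="soft_l1",f_scale=.001);print(n,y0,len(s),r.x.round(4))
E
```

```text
t 10.925 TCP plate frame mm [-17.4  -5.3  32.8] F [-9.8 -0.1 10.2] tool in plate axes
 [[ 0.083 -0.003 -0.997]
 [-0.002 -1.     0.003]
 [-0.997  0.001 -0.083]] 0.5745502736590721
-80 3814 [0.0474 0.0575]
-60 3785 [0.0473 0.0575]
-40 3818 [0.0474 0.0575]
0 3839 [0.0474 0.0574]
40 3806 [0.0475 0.0574]
60 3817 [0.0475 0.0574]
80 315 [0.0475 0.0572]

w2 -80 1304 [0.0397 0.0568]
w2 -40 1300 [0.0397 0.0568]
w2 0 1236 [0.0398 0.0567]
w2 40 1290 [0.0398 0.0567]
w2 80 1283 [0.0398 0.0567]
w3 -80 3989 [0.0398 0.0568]
w3 -40 4342 [0.0399 0.0568]
w3 0 4339 [0.0399 0.0568]
w3 40 4354 [0.0399 0.0568]
w3 80 425 [0.04   0.0566]
```

View pics/wrist4.png

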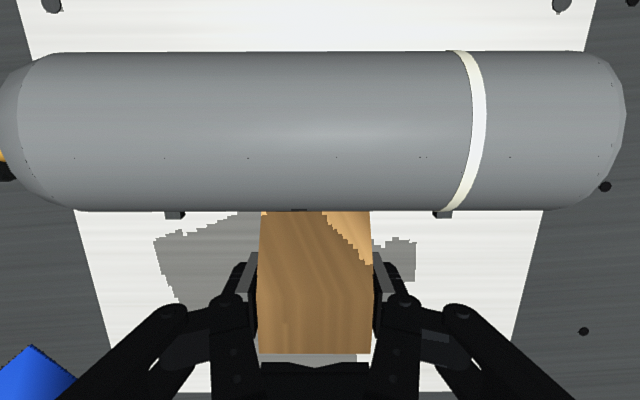

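View pics/top4.png

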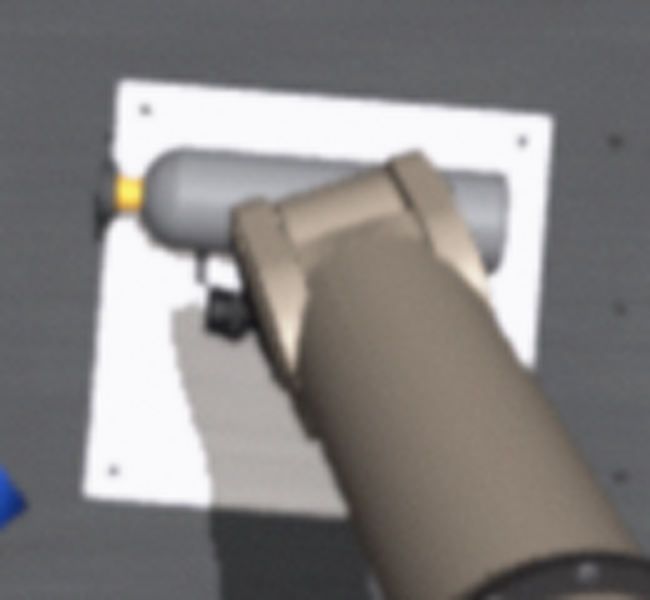

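step_arm:
  plan:
    - [-0.006,0,-0.05,0,0,0]
    - [0,0,-0.05,0,0,0]
    - [0,0,-0.01,0,0,0]
    - [0,0,0,0,0,0]

```text
t: 11.52
eef_pos: [0.5836, -0.0241, 0.0332]
tool_rot: [-0.027, 0.736, -0.03, -0.676]
contact_force: [-7.8, 0.3, 6.6]
gripper_width: 0.579
```

```bash
python3 look.py 5
```

```text
t 11.525 TCP plate frame mm [-12.5  -5.3  33.2] F [-7.8  0.3  6.6] tool in plate axes
 [[ 0.084 -0.003 -0.996]
 [-0.001 -1.     0.003]
 [-0.996  0.001 -0.084]] 0.5790365139428179
-80 3814 [0.0522 0.0579]
-60 3722 [0.0522 0.0579]
-40 3833 [0.0522 0.0579]
0 3854 [0.0523 0.0579]
40 3801 [0.0523 0.0578]
60 3809 [0.0523 0.0578]
80 328 [0.0524 0.0577]
```

step_arm:
  plan:
    - [-0.006,0,0.03,0,0,0]
    - [0,0,0,0,0,0]

```text
t: 11.88
eef_pos: [0.5837, -0.024, 0.0333]
tool_rot: [-0.027, 0.736, -0.03, -0.675]
contact_force: [-3.9, -0.0, 1.2]
gripper_width: 0.581
```

step_arm:
  plan:
    - [0,0,0,0,0,0]
    - [0,0,0,0,0,0]
    - [0,0,0,0,0,0]
    - [0,0,0,0,0,0]
    - [0,0,0,0,0,0]
    - [0,0,0,0,0,0]
  fingers: -1

```text
t: 12.62
eef_pos: [0.5843, -0.0238, 0.0336]
tool_rot: [-0.027, 0.737, -0.029, -0.675]
contact_force: [0.4, -0.2, -0.2]
gripper_width: 1.001
```

```bash
python3 look.py 6
```

```text
t 12.625 TCP plate frame mm [-11.8  -4.9  33.6] F [ 0.4 -0.2 -0.2] tool in plate axes
 [[ 0.087 -0.003 -0.996]
 [-0.    -1.     0.003]
 [-0.996  0.    -0.087]] 1.0006683792529012
-80 3751 [0.0522 0.058 ]
-60 3693 [0.0522 0.058 ]
-40 3747 [0.0522 0.0579]
0 3770 [0.0522 0.0579]
40 3722 [0.0523 0.0578]
60 3703 [0.0523 0.0578]
80 406 [0.0523 0.0577]
```

View pics/wrist6.png

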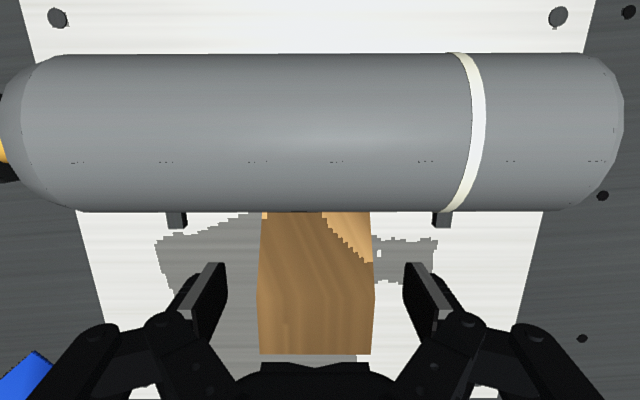

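The fingers are open, the chock sits square at cols 258–374, and the bottle has held its position clear of the stops (177, 442). Next I retreat straight back along the tool axis.

step_arm:
  plan:
    - [-0.3,0,0,0,0,0]
    - [-0.6,0,0,0,0,0]
    - [-0.8,0,0,0,0,0]
    - [-0.8,0,0,0,0,0]
    - [-0.5,0,0,0,0,0]
    - [0,0,0,0,0,0]
    - [0,0,0,0,0,0]

```text
t: 13.6
eef_pos: [0.5734, -0.0231, 0.1528]
tool_rot: [-0.027, 0.737, -0.029, -0.675]
contact_force: [-0.0, -0.1, 0.6]
gripper_width: 1.003
```

```bash
python3 look.py 7; python3 - <<'E'
from h import *
x=np.load("wrist7.npz");c=cam("wrist",dict(tool_rot=x["tr"],eef_pos=x["ep"]));X,Y,yaw=np.load("plate.npy");Rp=R.from_euler("Z",yaw).as_matrix()
hsv=cv2.cvtColor(x["p"],cv2.COLOR_RGB2HSV);m=cv2.inRange(hsv,(8,60,40),(25,190,255));m[:80]=0;m[:,:240]=0;m[:,390:]=0
v,u=np.nonzero(m)
for a in range(v.min(),v.max(),8):
    s=u[v==a]
    if len(s)>20:
        q=(pts([[s.min(),a],[s.max(),a]],np.median(x["d"][a,s]),c)-[X,Y,0])@Rp;print(a,q.round(4).tolist())
E
```

```text
t 13.6 TCP plate frame mm [-22.8  -5.1 152.8] F [-0.  -0.1  0.6] tool in plate axes
 [[ 0.087 -0.003 -0.996]
 [-0.    -1.     0.003]
 [-0.996  0.    -0.087]] 1.0030687883798
-80 956 [0.052  0.0579]
-60 946 [0.0521 0.0579]
-40 943 [0.0521 0.0579]
0 1011 [0.0518 0.0579]
40 956 [0.0521 0.0578]
60 951 [0.0522 0.0578]
80 935 [0.0522 0.0578]
157 [[0.0228, 0.0171, 0.0636], [0.0226, -0.0276, 0.0636]]
165 [[0.0147, 0.0196, 0.0475], [0.0145, -0.0292, 0.0475]]
173 [[0.0087, 0.0193, 0.0519], [0.0085, -0.0298, 0.0519]]
181 [[0.0028, 0.0199, 0.0558], [0.0026, -0.0295, 0.0559]]
189 [[-0.003, 0.0197, 0.0599], [-0.0032, -0.0292, 0.0599]]
197 [[-0.0087, 0.0195, 0.0638], [-0.0089, -0.0297, 0.0639]]
205 [[-0.0144, 0.0201, 0.0672], [-0.0146, -0.0295, 0.0672]]
213 [[-0.0211, 0.0196, 0.0666], [-0.0213, -0.0297, 0.0667]]
221 [[-0.028, 0.0198, 0.066], [-0.0282, -0.0291, 0.066]]
229 [[-0.0349, 0.0201, 0.0654], [-0.0351, -0.0293, 0.0655]]
237 [[-0.0419, 0.0203, 0.065], [-0.0421, -0.0286, 0.0651]]
```

View pics/wrist7.png

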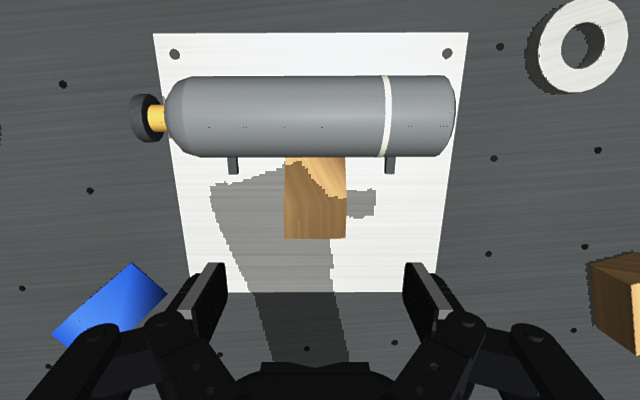

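```bash
python3 -c "
from station import bot
print(bot.hand_in())"
```

```text
the job is handed in; nothing more can be done
None
```

I set the wooden chock flat on the plate, pushed it up under the middle of the bottle, let go and backed the arm off to 0.15 m. I handed the job in at about 13.7 s.

Last checks, from the wrist camera after I let go:
- **Bottle:** it lies about 12.3 mm further up the slope than at the start and clear of the stops. It is square to the slope within about 0.1 degrees. It moved 0.2 mm or less between letting go and the last look.
- **Chock:** it lies flat on the plate, in line with the slope within about 1 degree. It is within about 2 mm of mid-bottle, and the bottle's axis is about 69 mm ahead of chock_mid (70 mm when touching).
- **Robot:** the force readings are near zero, so nothing is being touched. I did not touch the block, flange, lens, or the blue and orange look-alikes.

Two limits on these checks:
- **Position offset:** the camera put the bottle's starting position about 2 mm lower on the plate than the stated 42 mm. I therefore judged the roll by the change in position. The bottle's final x is 52 to 54 mm, inside the 45.5 to 65 mm range.
- **Contact force:** I could not measure the force between chock and bottle directly. I infer contact because the bottle stays off the stops with nothing else holding it.

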